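# Load a paddle strop and key in its marking job

### The arm

A 6-joint arm with a two-finger parallel gripper is mounted at the origin on the work surface. World frame = base frame: x ahead of the robot, y to its left, z up, the work surface at z = 0. Lengths are in m, angles in rad, forces in N, time in s.
With the tool pointing down it reaches from about 0.25 to 0.8 m from the base axis. Payload 8.5 kg.
Tool frame: the origin (TCP) lies at the very end of the fingers, on their centre line; the grasp point (between the pads) lies 19 mm behind it; y points along the fingers, x is the direction in which the jaws open and shut, and the axes are right-handed (so a half turn about y gives the same grasp; the last joint's range is limited). The gripper opens to 85 mm and grips with 20 to 120 N. Pads are 22 mm wide; open, the fingers measure 114 mm over their backs; the gripper's body (76 mm by 85 mm) begins 54 mm behind the grasp point. The pads swing forward as they close: fully open they stand 13 mm farther back than shut.
Start: joints at [1.209, 0.238, -0.013, 1.319, 0, 1.571], TCP at [0.186, 0.491, 0.231] pointing down, gripper open.
Joint ranges: [-2.66, 2.66], [-1.03, 1.9], [-1.14, 1.46], [-1.82, 2.27], [-1.45, 1.34], [-3.14, 3.14]. Speed limits (rad/s): [2.22, 2.22, 2.79, 3.14, 3.14, 3.14].

### API

Orientations are given as a unit quaternion [x, y, z, w].
In Python, from plant import robot, eyes, order gives the robot as it stands.
- The arm moves only by the tool carry_out, never from a script. Its argument "motion" is one flat list of numbers, 7 for each row, row after row: the turn, a rotation vector about the tool's x, y, z in degrees, then the shift along the tool's x, y, z in mm, then the finger opening in mm, from 0 to 85.4. In form: [ax, ay, az, tx, ty, tz, grip, ax, ay, az, tx, ty, tz, grip, ...]. A call has 1 to 10 rows; each row shifts and turns the commanded pose from where the row before left it, along the tool's axes as they then stand; what a row does not reach is not made up. A row lasts 1/12 s, in which the tool goes at most 41.7 mm and 7.16 degrees, less where a joint would pass 70% of its speed; a pose out of reach is approached as far as the arm can. A call with a gripper value outside its range is refused whole. The fingers move at their own pace and stop on an object; "force" is the grip in N (left out, the last holds). Time passes only in rows, so rows that do not move let the fingers close. It gives the time, the measured TCP pose, the force and the opening at its end, in the units of the state.
- robot.get_state(): the state, without advancing time (a new reading comes with each control period).
- eyes.camera(name): name is "scene" or "top" or "wrist"; returns a dict with "image" (480x640x3 uint8, blue, green, red), "range_z" (480x640 float32, m along the optical axis (not along the pixel's ray), 0 where there is no reading), "fx", "fy", "cx", "cy" (pixels), "cam_to_world" (4x4, takes a point from camera to world coordinates); the wrist camera has in their place "hand_eye" (4x4, takes a point from camera to tool coordinates, whose origin is the TCP and whose axes are the tool frame's). Camera axes: x right, y down, z forward; pixel columns grow to the right and rows downward; lengths in m; the calibration is good to about 2 mm. A picture is of the moment at which its call begins: read the wrist's pose just before it.
- order.close_job(): hands the job in, once; it reports no verdict.
The state is a dict: "time_s": time; "joints": joint angles; "qd": joint speeds; "joint_efforts": joint torques, N m; "eef_pos": TCP position; "tcp_rot": TCP orientation; "ft_force": force on the tool from outside, world axes, zero at the start; "ft_torque": the same for the moment, N m; "gripper_width": finger opening in m.
Only numpy, scipy, OpenCV 4.12 (cv2) and the standard library are available. Lean on these libraries where they do the work, as an engineer would, in place of code of your own. Each camera call takes 0.05 s, during which the arm holds its last target. There are 200 camera calls.

### The job

Draw the paddle strop out of the stock rack by its handle, lay it flat on the bench leather side up and let go, then take it by the blade and slide the handle between the marking machine's guides until its round end is up against the end stop, and let go. With the strop in place, key in job number 2-7-6 on the controller and press START, one key at a time, each fully down, pressing no other key. Do not bump the marking head, and leave the other goods and the dye bottle where they are.

Things in the scene. Friction and masses are not known exactly. Their poses are not given: they have to be found in the camera images.
- strop: Wooden paddle strop, leather face on top, 210 mm long, 12 mm thick, 0.08 to 0.15 kg. Origin: centre of the blade's underside; z up out of the leather. Blade 120 x 46 mm (x -60 to +60 mm); flat handle 90 x 24 mm along -x to a half-round end at x -150 mm. Starts leather up in one of the rack's three holes, blade loose inside, only the handle (about 90 mm) sticking out.
- strop_tip (a point): Outer end of the strop's handle, at mid-thickness (150 mm from the origin along -x, 6 mm up). Axes as strop.
- strop_handle (a point): Where to grip the handle in the rack: mid-width and mid-thickness, 35 mm from its round end, about 55 mm out from the rack's front; the handle's top is 18 mm above the bench there. Axes as strop.
- rack: Wooden stock rack screwed to the bench at the robot's left, 130 mm deep (x), 216 mm wide (y), 38 mm high, leather offcuts on top. Three holes side by side, centres 68 mm apart, 60 mm wide, open at the front (-x, towards the bench's middle); hole floor 6 mm and roof underside 30 mm above the bench. Origin: under its centre. Goods lie along its x axis and are drawn out along -x.
- burnisher: Round wooden burnishing stick, 18 mm thick, 180 mm long, with turned grooves near its outer end, in another hole of the rack, sticking out about 65 mm. Leave it there.
- creaser: Narrow flat wooden creasing stick, 13 mm wide, 7 mm thick, in another hole of the rack, sticking out about 60 mm. Leave it there.
- marker: Grey C-shaped bench marking machine, screwed down at the robot's right. Origin: bench level under the end stop's face; +x is the feed direction, z up. Steel bed 92 mm wide, top at z 30 mm, from x -185 mm. Stop: block 16 mm high, face at x 0. Two guide bars 10 mm high, gap 28 mm about y 0, from x -66 mm to 0, flaring out to x -84 mm. Arm and column, 0.22 m high, over x > -61 mm only.
- marker_stop (a point): Point on the end stop's face, between the guides, 6 mm above the bed: where the handle's end belongs. Axes as marker (x the direction of feeding).
- marker_head: Black marking head with a steel nose, hanging from the machine's arm over the guides (x -61 to -15 mm, y +-25 mm of the marker); its nose ends 70 mm above the bench, 40 mm above the bed. Same origin and axes as marker. Must not be bumped.
- controller: Grey keypad controller fixed to the bench, 160 mm deep, 170 mm wide, 50 mm high, screen hood 80 mm high along the far edge (x from 54 mm). Origin: bench level; +x away from the robot, +y to its left. Nine unmarked square keys, 20 x 20 mm, tops 59 mm above the bench, set as on a telephone: far row 1 2 3 from left to right, then 4 5 6, near row 7 8 9. START: long bar at their right.
- key1 (a joint): Travel of key 1 (controller x 24, y 54 mm): 0 up, 0.004 m fully down. Spring: moves from 1.5 N, fully down at 5 N, comes up by itself.
- key2 (a joint): Travel of key 2 (controller x 24, y 18 mm): 0 up, 0.004 m fully down. Spring: moves from 1.5 N, fully down at 5 N, comes up by itself.
- key3 (a joint): Travel of key 3 (controller x 24, y -18 mm): 0 up, 0.004 m fully down. Spring: moves from 1.5 N, fully down at 5 N, comes up by itself.
- key4 (a joint): Travel of key 4 (controller x -13, y 54 mm): 0 up, 0.004 m fully down. Spring: moves from 1.5 N, fully down at 5 N, comes up by itself.
- key5 (a joint): Travel of key 5 (controller x -13, y 18 mm): 0 up, 0.004 m fully down. Spring: moves from 1.5 N, fully down at 5 N, comes up by itself.
- key6 (a joint): Travel of key 6 (controller x -13, y -18 mm): 0 up, 0.004 m fully down. Spring: moves from 1.5 N, fully down at 5 N, comes up by itself.
- key7 (a joint): Travel of key 7 (controller x -50, y 54 mm): 0 up, 0.004 m fully down. Spring: moves from 1.5 N, fully down at 5 N, comes up by itself.
- key8 (a joint): Travel of key 8 (controller x -50, y 18 mm): 0 up, 0.004 m fully down. Spring: moves from 1.5 N, fully down at 5 N, comes up by itself.
- key9 (a joint): Travel of key 9 (controller x -50, y -18 mm): 0 up, 0.004 m fully down. Spring: moves from 1.5 N, fully down at 5 N, comes up by itself.
- start (a joint): Travel of the START bar, 59 x 24 mm, beside the near two rows (centre at controller x -31.5, y -62 mm, top 59 mm above the bench): 0 up, 0.004 m fully down. Spring as the keys.
- dye: Small dye bottle, 44 mm across, 100 mm high, standing near the machine. Leave alone.

How it is judged:
On the way, in this order (a step that is already met when the one before it is completed fails the run):
1. the strop lies flat on the bench, leather side up, out of the rack, let go (height (world z) of strop below 0.003 m and angle between strop's own z axis and vertical below 0.06 rad and horizontal distance between strop and rack above 0.12 m and contact force between the fingers and strop below 0.1 N and linear speed of strop below 0.02 m/s), for 0.2 s.
2. the handle lies between the guides, its end against the end stop, let go (x of strop_tip in the frame of marker_stop between -0.004 and 0.003 m and y of strop_tip in the frame of marker_stop between -0.004 and 0.004 m and z of strop_tip in the frame of marker_stop below 0.004 m and angle between the x axis of strop and the x axis of marker, either way round below 0.08 rad and angle between strop's own z axis and vertical below 0.06 rad and contact force between the fingers and strop below 0.1 N and linear speed of strop below 0.02 m/s), for 0.2 s.
3. key 2 is pressed fully down, no other key with it (value of joint key2 above 0.003 m and value of joint each of key1, key3, key4, key5, key6, key7, key8, key9, start below 0.0015 m), for 0.04 s.
4. key 7 is pressed fully down, no other key with it (value of joint key7 above 0.003 m and value of joint each of key1, key2, key3, key4, key5, key6, key8, key9, start below 0.0015 m), for 0.04 s.
5. key 6 is pressed fully down, no other key with it (value of joint key6 above 0.003 m and value of joint each of key1, key2, key3, key4, key5, key7, key8, key9, start below 0.0015 m), for 0.04 s.
6. START is pressed fully down, no other key with it (value of joint start above 0.003 m and value of joint each of key1, key2, key3, key4, key5, key6, key7, key8, key9 below 0.0015 m), for 0.04 s.
At the end, for the whole second after the job is handed in: The strop lies leather side up on the machine's bed, let go and at rest, its handle between the guides and in line with them (within 0.08 rad), the handle's end within 4 mm of the end stop's point along, across and in height; all keys are up again (all of step 2 and value of joint each of key1, key2, key3, key4, key5, key6, key7, key8, key9, start below 0.0015 m); the robot touches nothing.
It fails at once if a key that is not in the job number is pressed (value of joint any of key1, key3, key4, key5, key8, key9 above 0.002 m).
It fails at once if two keys are pressed at once (value of joint each of key2, key7 above 0.002 m or value of joint each of key2, key6 above 0.002 m or value of joint each of key7, key6 above 0.002 m or value of joint each of key2, start above 0.002 m or value of joint each of key7, start above 0.002 m or value of joint each of key6, start above 0.002 m).
It fails at once if a key is pressed while the strop is not home against the stop (value of joint any of key1, key2, key3, key4, key5, key6, key7, key8, key9, start above 0.002 m and not (x of strop_tip in the frame of marker_stop between -0.004 and 0.003 m and y of strop_tip in the frame of marker_stop between -0.004 and 0.004 m and z of strop_tip in the frame of marker_stop below 0.004 m and angle between the x axis of strop and the x axis of marker, either way round below 0.08 rad and angle between strop's own z axis and vertical below 0.06 rad)).
It fails at once if the marking head is bumped (over 3 N) (contact force between anything else and marker_head above 3 N).
It fails at once if the other goods or the dye bottle are moved by more than 30 mm (distance of any of burnisher, creaser, dye from where it was at the start of the episode above 0.03 m).
It also fails if it takes over 72 s, if anything falls off the work surface, if the arm or the gripper's body presses on something with over 40 N, if the wrist force passes 120 N, or if a joint passes its speed limit or range.

## Working session

There is one attempt and no reset: what is moved stays moved. The work goes in short steps, Python scripts to look and compute and a tool call to move; the robot and the scene stay as the last step left them, time stands still between calls to the robot, and variables do not carry over. Pictures are saved under pics/ and viewed, about 8 in all and at most 12, crops included, and the job is handed in when it is done.

Besides the shell and the picture viewer there is one more tool, called after ">>>" as name(argument=value, ...) on one line, values as JSON. carry_out: Moves the arm, as the interface text tells. Its arguments: {"type":"object","properties":{"motion":{"type":"array","items":{"type":"number"}},"force":{"type":"number"}},"required":["motion"]}

```bash
mkdir -p pics
cat > h.py <<'E'
import numpy as np, cv2
from scipy.spatial.transform import Rotation as R
from plant import robot, eyes, order
def cam(n):
    s=robot.get_state(); c=eyes.camera(n)
    if n=="wrist":
        T=np.eye(4);T[:3,:3]=R.from_quat(s["tcp_rot"]).as_matrix();T[:3,3]=s["eef_pos"]
        c["cam_to_world"]=T@c["hand_eye"]
    return c
def pt(c,u,v,k=1):
    z=np.median(c["range_z"][v-k:v+k+1,u-k:u+k+1]); 
    return (c["cam_to_world"]@[(u-c["cx"])/c["fx"]*z,(v-c["cy"])/c["fy"]*z,z,1])[:3].round(4)
def cloud(c):
    v,u=np.mgrid[:480,:640]; z=c["range_z"]
    P=np.stack([(u-c["cx"])/c["fx"]*z,(v-c["cy"])/c["fy"]*z,z,np.ones_like(z)],-1)
    W=(P@np.asarray(c["cam_to_world"]).T)[...,:3]; W[z==0]=np.nan; return W
E
python3 - <<'E'
from h import *
import pickle
print(robot.get_state())
for n in("scene","top","wrist"):
    c=cam(n);cv2.imwrite(f"pics/{n}0.png",c["image"]);pickle.dump(c,open(n+"0.pkl","wb"));print(n,c["cam_to_world"],c["fx"])
E
```

```text
{'time_s': 0.0, 'joints': array([ 1.20903664e+00,  2.38780540e-01, -1.42176761e-02,  1.31922546e+00,
        1.29799654e-05,  1.57076913e+00]), 'qd': array([ 0.00123255, -0.00042823,  0.00078596,  0.00062157,  0.00147774,
       -0.00042612]), 'joint_efforts': array([ 3.94964663e-04, -5.38777077e+01,  3.46439660e+01,  1.83344056e-02,
       -4.76089645e-05,  1.75839556e-06]), 'eef_pos': array([0.18566009, 0.4906392 , 0.23069201]), 'tcp_rot': array([ 0.58206789,  0.40148532, -0.40232096, -0.58150181]), 'ft_force': array([ 0.69249291, -1.02057251, -0.12220824]), 'ft_torque': array([ 0.0367489 , -0.02403205, -0.01984298]), 'gripper_width': 0.08548993839705374}
scene [[ 0.11795142  0.74892857 -0.65206859  1.06724924]
 [ 0.99294645 -0.08099389  0.08658722 -0.03179648]
 [ 0.01203407 -0.65768228 -0.75319931  0.65476869]
 [ 0.          0.          0.          1.        ]] 440.89896515289837
top [[-0.00718207 -0.98778264  0.15567235  0.42762035]
 [-0.99996938  0.00661089 -0.00418652  0.02543029]
 [ 0.00310624 -0.15569766 -0.98779987  1.04779234]
 [ 0.          0.          0.          1.        ]] 562.7878476481205
wrist [[ 0.35292046  0.89284687  0.27977064  0.11298405]
 [ 0.93565254 -0.33638691 -0.10676218  0.51838208]
 [-0.00121109  0.29944666 -0.95411227  0.37208295]
 [ 0.          0.          0.          1.        ]] 398.00015043027645
```

View pics/top0.png

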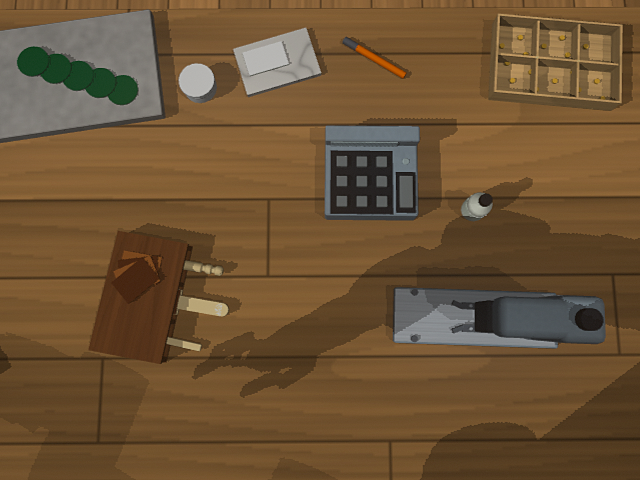

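View pics/wrist0.png

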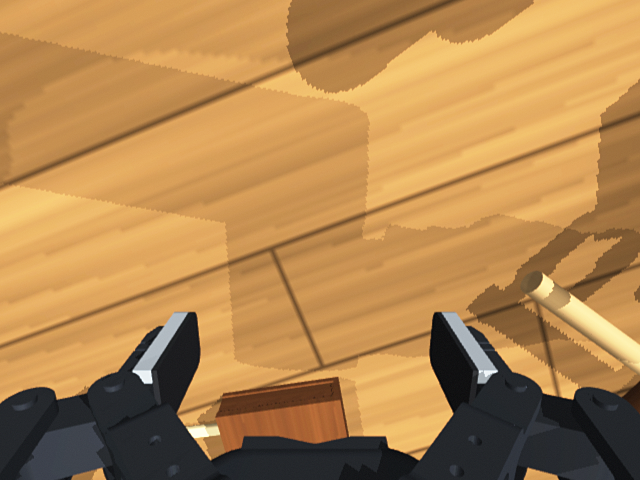

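The top view shows the rack at left, with the creasing stick in the near hole (tip ~201,347), the strop in the middle hole (round end ~228,309) and the burnisher in the far hole (~222,270). The machine's bed starts at left (393,318) and feeds to the right. The controller is at (372,175) and the dye bottle at (478,205). The wrist view shows bench and the side of a rack stick, nothing useful yet.

Run:
```python
from h import *
import pickle
t=pickle.load(open("top0.pkl","rb"));s=pickle.load(open("scene0.pkl","rb"))
W=cloud(t)
print("tool axes",R.from_quat(robot.get_state()["tcp_rot"]).as_matrix().round(3))
for n,(u,v) in dict(tip=(224,309),han=(205,305),han2=(192,302),bench=(300,320),rack=(150,320),bed=(420,317),bedfar=(420,295),bednear=(420,338),k2=(361,161),k7=(342,201),k6=(381,181),k1=(342,161),k3=(381,161),k9=(381,201),k5=(361,181),start=(405,190)).items(): print(n,pt(t,u,v))
# minAreaRect footprints
def foot(c,name,lo,hi,box):
    W=cloud(c);m=(W[...,2]>lo)&(W[...,2]<hi)&(W[...,0]>box[0])&(W[...,0]<box[1])&(W[...,1]>box[2])&(W[...,1]<box[3])
    p=W[m][:,:2].astype(np.float32)*1000
    if len(p)<20: print(name,len(p));return
    r=cv2.minAreaRect(p); print(name,len(p),W[m][:,2].mean().round(4),np.round(r[0],1),np.round(r[1],1),round(r[2],2))
def box(c,u0,u1,v0,v1):
    q=cloud(c)[v0:v1,u0:u1].reshape(-1,3); return np.nanmin(q[:,0]),np.nanmax(q[:,0]),np.nanmin(q[:,1]),np.nanmax(q[:,1])
b=box(t,186,240,288,320); h=(b,box(t,390,432,280,352),box(t,320,424,120,224),box(t,85,196,225,365))
print(h)
for c,n in((t,"top"),(s,"scene")):
    foot(c,n+" handle",.010,.026,h[0]);foot(c,n+" bed",.024,.036,h[1]);foot(c,n+" ctrl",.042,.054,h[2]);foot(c,n+" keys",.055,.064,h[2]);foot(c,n+" rack",.033,.042,h[3])
# enlarged views
a=cv2.resize(t["image"][220:370,80:280],(800,600),interpolation=cv2.INTER_CUBIC)
cv2.imwrite("pics/c1.png",a)
cv2.imwrite("pics/s1.png",s["image"])
```

```text
tool axes [[ 0.354 -0.    -0.935]
 [ 0.935 -0.001  0.354]
 [-0.001 -1.     0.   ]]
tip [0.447  0.2106 0.0197]
han [0.4544 0.2452 0.0191]
han2 [0.46   0.2688 0.0197]
bench [0.4263 0.074  0.0009]
rack [0.4283 0.3375 0.0389]
bed [ 0.4301 -0.1416  0.0319]
bedfar [ 0.4692 -0.143   0.0308]
bednear [ 0.3933 -0.1403  0.0322]
k2 [ 0.7104 -0.0391  0.0594]
k7 [ 0.6364 -0.0038  0.0599]
k6 [ 0.6727 -0.0745  0.06  ]
k1 [ 0.7108 -0.0047  0.0587]
k3 [ 0.7101 -0.0754  0.0596]
k9 [ 0.6363 -0.0739  0.0586]
k5 [ 0.6731 -0.0385  0.0596]
start [ 0.6563 -0.1176  0.0582]
((np.float64(0.4289376381704025), np.float64(0.48644740441175516), np.float64(0.18570273336209608), np.float64(0.2855051282727212)), (np.float64(0.3686945132320497), np.float64(0.4986638664996677), np.float64(-0.16982294392773045), np.float64(-0.08950528084940322)), (np.float64(0.60466407616573), np.float64(0.811632196257408), np.float64(-0.16493978684188415), np.float64(0.03640579187236284)), (np.float64(0.34874742308398443), np.float64(0.6066176206972471), np.float64(0.26178848784769804), np.float64(0.4807353930272839)))
top handle 602 0.0191 [451.9 245.6] [85.1 23.8] 79.65
top bed 2129 0.0311 [ 434.1 -133.6] [75.7 98. ] 87.92
top ctrl 4657 0.0509 [679.5 -58.2] [170.1 137.7] 89.27
top keys 1723 0.0593 [678.7 -55.9] [167.6 130.5] 88.26
top rack 7062 0.0389 [470.9 359.6] [132.4 216.4] 78.87
scene handle 445 0.0166 [455.8 245.2] [85.6 27.3] 79.92
scene bed 1326 0.0298 [ 437.  -133.7] [74.7 96.3] 87.77
scene ctrl 4787 0.05 [695.5 -58.3] [170.1 159.8] 89.34
scene keys 2083 0.0586 [702.4 -58.3] [167.3 146.5] 88.88
scene rack 4220 0.0377 [474.2 359.1] [131.5 221.3] 79.06
```

View pics/scene0.png

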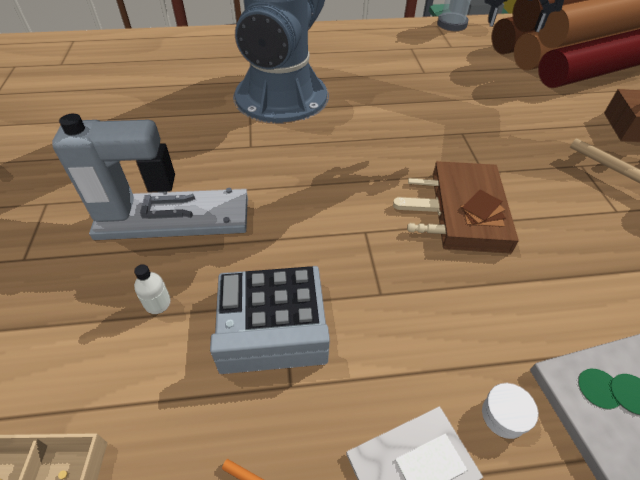

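The scene view agrees: the strop's handle tip is at (397,204), in the middle hole, and it already points in the machine's feed direction. I'll move above the handle with the jaws across it and the camera on the rack side.

>>> carry_out(motion=[0,0,0,-14.3,4,-33.8,85,0,0,0,-14.3,4,-33.8,85,0,0,0,-14.3,4,-33.8,85,0,0,0,-14.3,4,-33.8,85,0,0,0,-14.3,4,-33.8,85,0,0,0,-14.3,4,-33.8,85,0,0,0,-14.3,4,-33.8,85,0,0,0,-14.3,4,-33.8,85,0,0,0,-14.3,4,-33.8,85,0,0,0,-14.3,4,-33.8,85], force=40)

```text
time_s: 0.98
eef_pos: [0.4523, 0.236, 0.191]
tcp_rot: [0.582, 0.402, -0.402, -0.582]
ft_force: [0.0, 0.5, 0.4]
gripper_width: 0.0852
```

>>> carry_out(motion=[0,7,0,0,0,0,85,0,7,0,0,0,0,85,0,7,0,0,0,0,85,0,7,0,0,0,0,85,0,7,0,0,0,0,85,0,7,0,0,0,0,85,0,7,0,0,0,0,85,0,7,0,0,0,0,85,0,7,0,0,0,0,85,0,7,0,0,0,0,85])

```text
time_s: 1.82
eef_pos: [0.4512, 0.2375, 0.191]
tcp_rot: [0.707, -0.007, 0.006, -0.707]
ft_force: [0.5, 0.2, 0.2]
gripper_width: 0.0852
```

>>> carry_out(motion=[0,5,0,0,0,0,85,0,5,0,0,0,0,85,0,0,0,0,0,0,85])

```text
time_s: 2.07
eef_pos: [0.4512, 0.2375, 0.1911]
tcp_rot: [0.704, -0.068, 0.067, -0.704]
ft_force: [0.1, -0.1, 0.3]
gripper_width: 0.0851
```

```bash
cat >> h.py <<'E'
def to(p,yaw=None):
    "shift in tool mm from here to world p; turn about tool y (deg) so tool z has azimuth yaw"
    s=robot.get_state();M=R.from_quat(s["tcp_rot"]).as_matrix()
    az=np.degrees(np.arctan2(M[1,2],M[0,2]))
    print("pos",s["eef_pos"].round(4),"az",az.round(2),"tilt y",M[:,1].round(3),"w",round(s["gripper_width"],4),"F",s["ft_force"].round(1),"t",s["time_s"])
    if p is not None: print("shift",((np.array(p)-s["eef_pos"])@M*1000).round(1),"turn y",None if yaw is None else round(az-yaw,2))
E
python3 - <<'E'
from h import *
import pickle
to([.4515,.238,.1],79)
c=cam("wrist");pickle.dump(c,open("w1.pkl","wb"));cv2.imwrite("pics/w1.png",c["image"])
E
```

```text
pos [0.4512 0.2375 0.1911] az 79.05 tilt y [-0.001 -0.    -1.   ] w 0.0851 F [ 0.1 -0.1  0.3] t 2.0667
shift [ 0.3 91.1  0.6] turn y 0.05
```

View pics/w1.png

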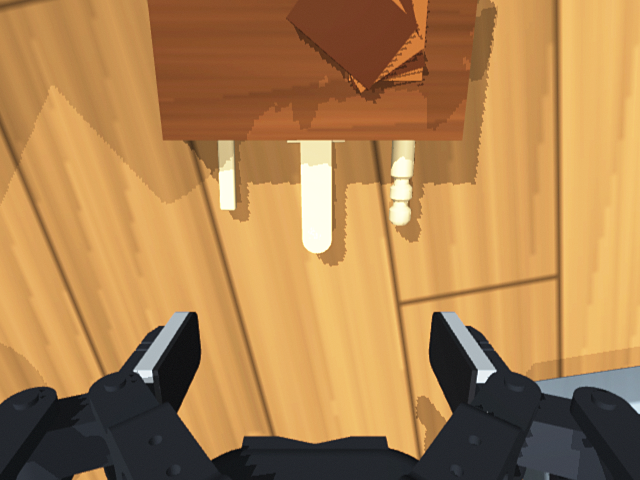

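The wrist view shows the strop's handle running straight up and down the image at u~317, from the rack front (v~140) to its round end (v~253), with the creaser at left (228) and the burnisher at right (401). I'll measure the handle and narrow the jaws to 48 mm for clearance.

Run:
```python
from h import *
import pickle
c=pickle.load(open("w1.pkl","rb"));
W=cloud(c);m=np.zeros((480,640),bool);m[143:260,295:338]=1;m&=(W[...,2]>.011)&(W[...,2]<.03)
p=W[m];r=cv2.minAreaRect(p[:,:2].astype(np.float32)*1000);print(len(p),np.median(p[:,2]),r)
for v in range(150,256,15):
    us=np.where(m[v])[0]; print(v,us.min() if len(us) else 0,us.max() if len(us) else 0)
print([pt(c,u,v) for u,v in((317,150),(317,200),(316,250),(350,230))])
t=pickle.load(open("top0.pkl","rb"));s=pickle.load(open("scene0.pkl","rb"))
# two-view triangulation of handle tip (wrist vs top vs scene pixels)
def ray(c,u,v):
    T=c["cam_to_world"];d=T[:3,:3]@[(u-c["cx"])/c["fx"],(v-c["cy"])/c["fy"],1];return T[:3,3],d/np.linalg.norm(d)
rs=[ray(c,316.5,253),ray(t,228.5,309.5)]
A=sum(np.eye(3)-np.outer(d,d) for o,d in rs);b=sum((np.eye(3)-np.outer(d,d))@o for o,d in rs);print("tip tri",np.linalg.solve(A,b))
```

```text
3245 0.016784849168684612 ((453.45855712890625, 248.95628356933594), (89.46461486816406, 24.062644958496094), 79.81875610351562)
150 301 331
165 301 331
180 301 331
195 302 331
210 302 331
225 302 331
240 303 330
255 0 0
[array([0.4615, 0.2874, 0.017 ]), array([0.4541, 0.2486, 0.0165]), array([0.4453, 0.2071, 0.0171]), array([ 0.4768,  0.2133, -0.0015])]
tip tri [0.44560389 0.20341199 0.01441983]
```

>>> carry_out(motion=[0,0,0,0,35,0,48,0,0,0,0,35,0,48,0,0,0,0,0,0,48,0,0,0,0,0,0,48])

```text
time_s: 2.45
eef_pos: [0.4501, 0.237, 0.1205]
tcp_rot: [0.705, -0.067, 0.064, -0.703]
ft_force: [0.3, -0.2, 0.4]
gripper_width: 0.0483
```

>>> carry_out(motion=[0,-0.8,0,1.5,35,2,48,0,0,0,0,35,0,48,0,0,0,0,25,0,48,0,0,0,0,12,0,48,0,0,0,0,0,0,48])

```text
time_s: 2.87
eef_pos: [0.4529, 0.2391, 0.0137]
tcp_rot: [0.705, -0.061, 0.06, -0.704]
ft_force: [-0.1, -0.2, 0.9]
gripper_width: 0.0479
```

Run:
```python
from h import *
to([.4517,.2394,.005],79.8)
```

```text
pos [0.4529 0.2391 0.0137] az 80.15 tilt y [-0.002 -0.001 -1.   ] w 0.0479 F [-0.1 -0.2  0.9] t 2.8667
shift [-1.2  8.7  0.1] turn y 0.35
```

>>> carry_out(motion=[0,0.4,0,-1.2,8.5,0,48,0,0,0,0,0,0,48,0,0,0,0,0,0,18,0,0,0,0,0,0,18,0,0,0,0,0,0,18,0,0,0,0,0,0,18,0,0,0,0,0,0,18,0,0,0,0,0,0,18], force=50)

```text
time_s: 3.53
eef_pos: [0.4527, 0.2398, 0.0064]
tcp_rot: [-0.704, 0.063, -0.064, 0.705]
ft_force: [1.0, -0.1, 4.7]
gripper_width: 0.0223
```

>>> carry_out(motion=[0,0,0,0,-1.5,-5,18,0,0,0,0,0,-15,18,0,0,0,0,0,-20,18,0,0,0,0,0,-20,18,0,0,0,0,0,-20,18,0,0,0,0,0,-20,18,0,0,0,0,0,-20,18,0,0,0,0,0,-20,18,0,0,0,0,0,-20,18,0,0,0,0,0,-20,18], force=70)

```text
time_s: 4.37
eef_pos: [0.4178, 0.0605, 0.0069]
tcp_rot: [0.705, -0.064, 0.063, -0.704]
ft_force: [-0.1, 0.1, -1.2]
gripper_width: 0.0218
```

Run:
```python
from h import *
to(None)
c=cam("wrist");cv2.imwrite("pics/w2.png",c["image"])
```

```text
pos [0.4178 0.0605 0.0069] az 79.66 tilt y [-0.002 -0.001 -1.   ] w 0.0218 F [-0.1  0.1 -1.2] t 4.3667
```

View pics/w2.png

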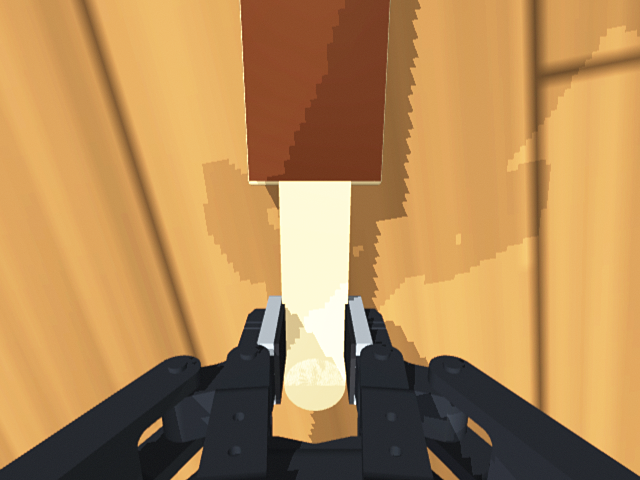

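The strop is out and held leather side up, with its blade end at (315,183) in line with the jaws. I'll lower it and let go.

>>> carry_out(motion=[0,0,0,0,2.5,0,18,0,0,0,0,2.5,0,18,0,0,0,0,0,0,18,0,0,0,0,0,0,50,0,0,0,0,0,0,50,0,0,0,0,0,0,50,0,0,0,0,0,0,50])

```text
time_s: 5.0
eef_pos: [0.4198, 0.0628, 0.0023]
tcp_rot: [0.704, -0.063, 0.063, -0.704]
ft_force: [-0.4, -0.1, -0.2]
gripper_width: 0.05
```

>>> carry_out(motion=[0,0,0,0,0,0,50,0,0,0,0,-10,0,50,0,0,0,0,-30,0,50,0,0,0,0,-30,0,85,0,0,0,0,-40,0,85,0,0,0,0,-40,0,85,0,0,0,0,-25,25,85,0,0,0,0,0,35,85,0,0,0,0,0,0,85])

```text
time_s: 5.75
eef_pos: [0.4329, 0.1256, 0.1794]
tcp_rot: [-0.703, 0.061, -0.065, 0.706]
ft_force: [-0.1, -0.2, -0.0]
gripper_width: 0.0851
```

Run:
```python
from h import *
import pickle
to(None)
c=cam("wrist");pickle.dump(c,open("w3.pkl","wb"));cv2.imwrite("pics/w3.png",c["image"])
t=cam("top");pickle.dump(t,open("t3.pkl","wb"))
W=cloud(c)
m=(W[...,2]>.007)&(W[...,2]<.02)&(W[...,1]<.265)&(W[...,1]>-.02)&(W[...,0]>.37)&(W[...,0]<.5)
m=m.astype(np.uint8);n,l,st,_=cv2.connectedComponentsWithStats(m);k=1+st[1:,4].argmax();m=l==k
p=W[m];print(st[k],np.median(p[:,2]));
L=c["image"].astype(int)
blade=m&(L[...,2]-L[...,0]>60)&(L[...,1]<120);hb=m&~blade
for q in(blade,hb,m):
    r=cv2.minAreaRect((W[q][:,:2]*1000).astype(np.float32));print(q.sum(),np.round(r[0],1),np.round(r[1],1),r[2],"z",np.percentile(W[q][:,2],[10,50,90]).round(4))
W=cloud(t);q=(W[...,2]>.007)&(W[...,2]<.02)&(W[...,1]<.24)&(W[...,1]>-.02)&(W[...,0]>.37)&(W[...,0]<.5)
n,l,st,_=cv2.connectedComponentsWithStats(q.astype(np.uint8));q=l==1+st[1:,4].argmax()
print("top",q.sum(),cv2.minAreaRect((W[q][:,:2]*1000).astype(np.float32)))
```

```text
pos [0.4329 0.1256 0.1794] az 79.79 tilt y [ 0.005  0.003 -1.   ] w 0.0851 F [-0.1 -0.2 -0. ] t 5.75
[  280    70    63   259 12016] 0.01080089352563432
8784 [438.9 173.6] [117.8  44.7] 79.7108383178711 z [0.0099 0.0108 0.0118]
3232 [430.4 130.1] [209.9  45.8] 79.77953338623047 z [0.0095 0.0107 0.0116]
12016 [430.4 130.1] [209.9  45.8] 79.7250747680664 z [0.0098 0.0108 0.0117]
top 617 ((418.2026672363281, 69.31629180908203), (86.88634490966797, 23.944908142089844), 79.5901107788086)
```

View pics/w3.png

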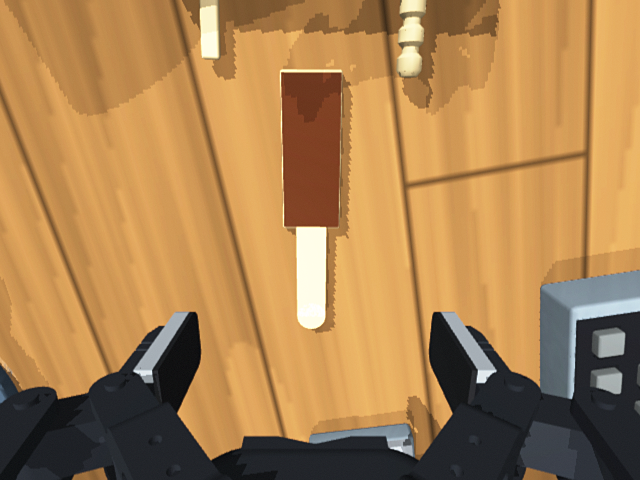

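The strop lies flat and free at about (311,200) in the image, with its handle end at (311,328). Next I'll look at the machine's guides with the empty hand.

>>> carry_out(motion=[0,-4,0,0,-35,0,85,0,-4,0,0,-35,0,85,0,0,0,0,0,-35,85,0,0,0,0,0,-35,85,0,0,0,0,0,-35,85,0,0,0,0,0,-35,85,0,0,0,0,0,-35,85,0,0,0,0,0,-35,85,0,0,0,0,0,0,85,0,0,0,0,0,0,85])

```text
time_s: 6.68
eef_pos: [0.4208, -0.0905, 0.2467]
tcp_rot: [-0.707, 0.017, -0.015, 0.707]
ft_force: [0.3, 0.5, -0.0]
gripper_width: 0.085
```

Run:
```python
from h import *
import pickle
to(None)
c=cam("wrist");pickle.dump(c,open("w4.pkl","wb"));cv2.imwrite("pics/w4.png",c["image"])
```

```text
pos [ 0.4208 -0.0905  0.2467] az 87.39 tilt y [-0.002  0.    -1.   ] w 0.085 F [ 0.3  0.5 -0. ] t 6.6833
```

View pics/w4.png

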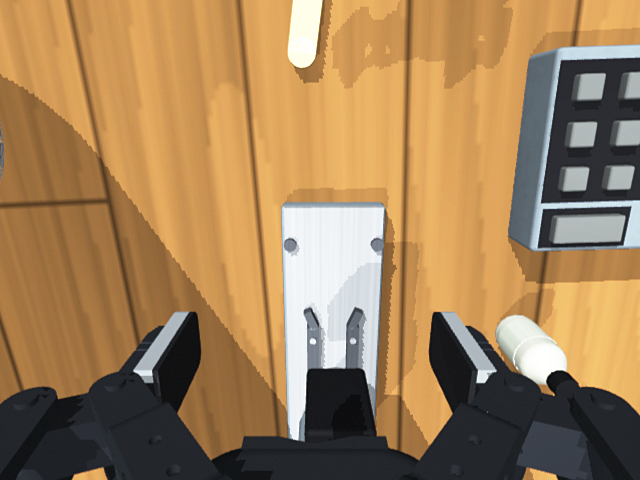

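The bed front edge is at v~206 (u 283-384), the guide flares open at (306,310) and (361,310), and the head begins at v~370. I'll refine this with the depth data and an enlarged crop.

Run:
```python
from h import *
import pickle
c=pickle.load(open("w4.pkl","rb"));W=cloud(c)
cv2.imwrite("pics/w4c.png",cv2.resize(c["image"][300:375,285:385],(800,600),interpolation=cv2.INTER_CUBIC))
m=(abs(W[...,2]-.03)<.006);m[:195]=0;m[300:]=0;m[:,:260]=0;m[:,410:]=0
n,l,st,_=cv2.connectedComponentsWithStats(m.astype(np.uint8));m=l==1+st[1:,4].argmax();p=W[m]
r=cv2.minAreaRect((p[:,:2]*1000).astype(np.float32));print("bed",np.median(p[:,2]),r,cv2.boxPoints(r).round(1).tolist())
# edge lines at bed: left/right per row
e=[]
for v in range(215,300,5):
    us=np.where(m[v])[0]; e.append([*W[v,us.min(),:2],*W[v,us.max(),:2]])
e=np.array(e)*1000
a=np.polyfit(e[:,1],e[:,0],1);b=np.polyfit(e[:,3],e[:,2],1);print("edges x=f(y)",a,b,"az",np.degrees(np.arctan2(1,(a[0]+b[0])/2)))
# guides
g=(W[...,2]>.036)&(W[...,2]<.046);g[:300]=0;g[372:]=0;g[:,:290]=0;g[:,380:]=0
for v in range(304,372,4):
    us=np.where(g[v])[0]
    if len(us): 
        k=np.where(np.diff(us)>3)[0]
        seg=np.split(us,k+1); print(v,[(s[0],s[-1],(W[v,s[0]]*1000).round(1).tolist(),(W[v,s[-1]]*1000).round(1).tolist()) for s in seg])
```

```text
bed 0.02879439481666085 ((434.8866882324219, -142.21340942382812), (93.63652038574219, 92.9909896850586), 87.75626373291016) [[386.6000061035156, -187.1999969482422], [479.5, -190.8000030517578], [483.20001220703125, -97.30000305175781], [390.29998779296875, -93.5999984741211]]
edges x=f(y) [3.85112765e-02 3.94610990e+02] [4.15789830e-02 4.86239999e+02] az 87.70680834788637
312 [(np.int64(306), np.int64(311), [406.3, -197.0, 37.1], [411.1, -197.5, 36.6]), (np.int64(355), np.int64(360), [454.1, -198.3, 38.6], [459.1, -199.3, 37.0])]
316 [(np.int64(304), np.int64(312), [404.2, -200.0, 39.6], [412.0, -200.1, 39.9]), (np.int64(352), np.int64(361), [451.3, -203.6, 36.6], [459.8, -202.3, 39.7])]
320 [(np.int64(306), np.int64(315), [405.9, -204.7, 39.1], [414.7, -206.5, 36.6]), (np.int64(351), np.int64(359), [450.1, -207.2, 37.9], [458.0, -207.7, 37.6])]
324 [(np.int64(308), np.int64(317), [407.6, -209.4, 38.7], [416.5, -210.9, 36.7]), (np.int64(348), np.int64(357), [447.2, -212.3, 36.6], [455.9, -211.6, 38.5])]
328 [(np.int64(307), np.int64(318), [406.4, -213.7, 38.9], [417.3, -213.8, 39.5
[... 991 characters left out ...]
t64(358), [444.5, -244.0, 36.8], [456.5, -243.2, 38.8])]
356 [(np.int64(307), np.int64(318), [404.9, -245.3, 39.2], [416.0, -246.6, 38.1]), (np.int64(346), np.int64(358), [444.4, -249.1, 36.1], [456.5, -248.2, 38.2])]
360 [(np.int64(307), np.int64(318), [404.6, -250.3, 38.8], [415.8, -251.0, 38.4]), (np.int64(346), np.int64(357), [444.3, -252.8, 37.6], [455.4, -253.0, 38.0])]
364 [(np.int64(307), np.int64(318), [404.4, -255.1, 38.6], [415.6, -255.9, 38.2]), (np.int64(346), np.int64(357), [444.1, -256.8, 38.6], [455.3, -257.4, 38.5])]
368 [(np.int64(307), np.int64(318), [404.2, -259.3, 39.5], [415.4, -260.6, 38.3]), (np.int64(346), np.int64(357), [444.0, -261.6, 38.7], [455.2, -261.9, 38.9])]
```

View pics/w4c.png

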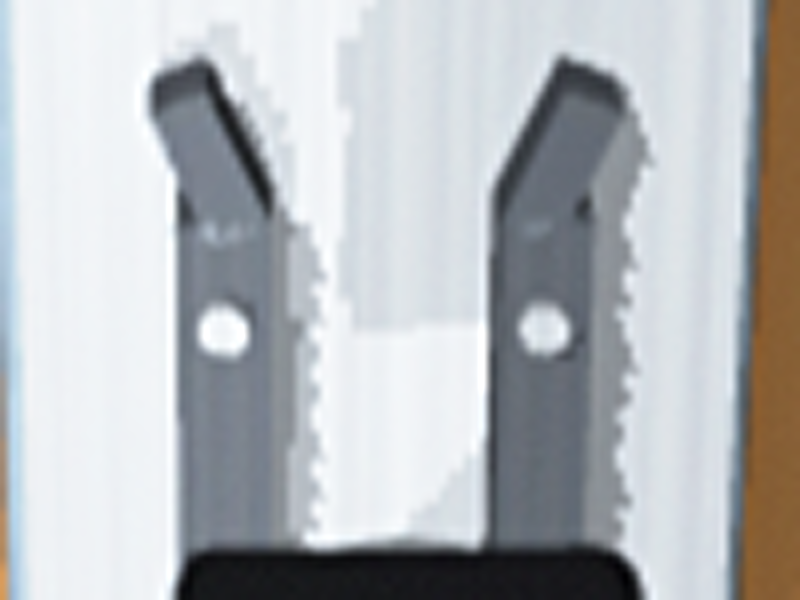

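The guides' centre line runs through (431.4,-220) and (429.7,-260) mm at azimuth 87.65°, which puts the stop at about (0.429,-0.280). Next I'll grip the blade 15 mm behind its centre.

>>> carry_out(motion=[0,3.8,0,0,0,0,85,0,3.8,0,0,0,0,85,0,0,0,-3.8,20,35,85,0,0,0,-3.8,20,35,85,0,0,0,-3.8,20,35,85,0,0,0,-3.8,20,35,85,0,0,0,-3.8,20,35,85,0,0,0,-3.8,20,35,85,0,0,0,-3.8,20,35,85,0,0,0,-3.8,20,35,85])

```text
time_s: 7.57
eef_pos: [0.4389, 0.1954, 0.0862]
tcp_rot: [0.705, -0.061, 0.06, -0.704]
ft_force: [0.5, -0.5, -0.3]
gripper_width: 0.0848
```

>>> carry_out(motion=[0,0,0,0,20,0,75,0,0,0,0,20,0,75,0,0,0,0,10,0,75,0,0,0,0,0,0,75])

```text
time_s: 7.9
eef_pos: [0.4376, 0.1932, 0.0349]
tcp_rot: [0.705, -0.062, 0.059, -0.704]
ft_force: [-0.6, -0.8, 0.2]
gripper_width: 0.0745
```

Run:
```python
from h import *
to([.4411,.1892,0],79.75)
```

```text
pos [0.4376 0.1932 0.0349] az 80.23 tilt y [-0.005 -0.002 -1.   ] w 0.0745 F [-0.6 -0.8  0.2] t 7.9
shift [ 4.3 34.9 -3.2] turn y 0.48
```

>>> carry_out(motion=[0,0.5,0,4.3,16,-3.2,75,0,0,0,0,14,0,75,0,0,0,0,5,0,75,0,0,0,0,0,0,75,0,0,0,0,0,0,40,0,0,0,0,0,0,40,0,0,0,0,0,0,40,0,0,0,0,0,0,40,0,0,0,0,0,0,40], force=60)

```text
time_s: 8.65
eef_pos: [0.4444, 0.1891, 0.0036]
tcp_rot: [-0.704, 0.064, -0.065, 0.705]
ft_force: [-1.2, -1.0, 8.2]
gripper_width: 0.0441
```

Run:
```python
from h import *
to([.4411,.1892,0],79.75)
```

```text
pos [0.4444 0.1891 0.0036] az 79.56 tilt y [ 0.001  0.001 -1.   ] w 0.0441 F [-1.2 -1.   8.2] t 8.65
shift [-3.3  3.6 -0.5] turn y -0.19
```

>>> carry_out(motion=[0,0,0,0,-4,0,40,0,0,0,0,-10,0,40,0,0,0,0,-25,0,40,0,0,0,0,-25,0,40,0,0,0,0,-16,0,40,0,0,0,0,0,0,40], force=80)

```text
time_s: 9.15
eef_pos: [0.4459, 0.1896, 0.0861]
tcp_rot: [-0.703, 0.062, -0.066, 0.705]
ft_force: [0.3, -0.5, -1.5]
gripper_width: 0.0434
```

```bash
cat > strop.py <<'E'
from h import *
import sys
to(None)
s=robot.get_state();M=R.from_quat(s["tcp_rot"]).as_matrix()
for n in("wrist","top","scene"):
    c=cam(n);W=cloud(c);P=(W-s["eef_pos"])@M*1000   # tool frame mm
    if n=="wrist": cv2.imwrite(sys.argv[1],c["image"])
    m=(P[...,2]<-55)&(P[...,2]>-180)&(abs(P[...,0])<20)&(abs(P[...,1]+10)<14)
    p=P[m]
    if len(p)<50: print(n,len(p));continue
    a=np.polyfit(p[:,2],p[:,1],1)  # pitch
    r=cv2.minAreaRect(p[:,[0,2]].astype(np.float32))
    z=p[:,2];mid=[]
    for k in range(-160,-60,10):
        q=p[(z>k)&(z<k+10)]
        if len(q)>8: mid.append([k+5,(q[:,0].min()+q[:,0].max())/2])
    mid=np.array(mid);b=np.polyfit(mid[:,0],mid[:,1],1)
    print(n,len(p),"y=f(z)",a.round(3),"rect",np.round(r[0],1),np.round(r[1],1),round(r[2],1),"x=f(z)",b.round(3),"tip z",np.percentile(z,.5).round(1),z.min().round(1))
E
python3 strop.py pics/w5.png
```

```text
pos [0.4459 0.1896 0.0861] az 79.57 tilt y [ 0.005  0.002 -1.   ] w 0.0434 F [ 0.3 -0.5 -1.5] t 9.15
wrist 15
top 1067 y=f(z) [-3.000e-03 -7.352e+00] rect [   0.3 -110.3] [ 39.2 110.9] 0.7 x=f(z) [0.042 1.406] tip z -164.3 -165.8
scene 676 y=f(z) [-0.011 -4.73 ] rect [   0.2 -111.5] [110.7  39.5] 90.0 x=f(z) [0.023 1.422] tip z -166.0 -166.8
```

View pics/w5.png

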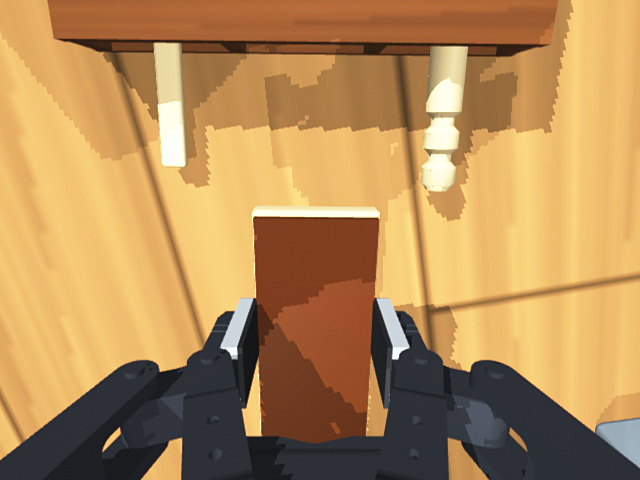

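The blade is held centrally and level (rear end at (316,212)), with the other goods untouched. I'll carry it to the machine's front and line it up.

>>> carry_out(motion=[0,-4,0,0,0,0,40,0,-4.1,0,0,0,0,40,0,0,0,0.4,0,-32.5,40,0,0,0,0.4,0,-32.5,40,0,0,0,0.4,0,-32.5,40,0,0,0,0.4,0,-32.5,40,0,0,0,0.4,0,-32.5,40,0,0,0,0.4,0,-32.5,40,0,0,0,0,0,0,40,0,0,0,0,0,0,40])

```text
time_s: 10.13
eef_pos: [0.4375, -0.0077, 0.0813]
tcp_rot: [0.707, -0.016, 0.015, -0.707]
ft_force: [-0.5, 0.5, -0.3]
gripper_width: 0.0428
```

```bash
sed -i 's/range(-160,-60,10)/range(-155,-85,10)/' strop.py; python3 strop.py pics/w6.png; python3 -c "
from h import *
to([.4401,-.0055,.06],87.65)"
```

```text
pos [ 0.4375 -0.0077  0.0813] az 87.46 tilt y [-0.002  0.    -1.   ] w 0.0428 F [-0.5  0.5 -0.3] t 10.1333
wrist 8
top 184 y=f(z) [ -0.027 -12.612] rect [  -3.5 -151.6] [21.7 24.3] 2.2 x=f(z) [-0.023 -6.986] tip z -163.7 -163.9
scene 751 y=f(z) [-0.02  -8.154] rect [   1.2 -109.8] [ 39.4 107.7] 1.4 x=f(z) [0.008 1.356] tip z -162.8 -163.8
pos [ 0.4381 -0.0056  0.0818] az 87.7 tilt y [-0.001  0.    -1.   ] w 0.0428 F [-0.3 -0.5 -1.8] t 10.2833
shift [ 2.1 21.8  0.2] turn y 0.05
```

>>> carry_out(motion=[0,0,0,2,20,0,40,0,0,0,0,16,0,40,0,0,0,0,7,0,40,0,0,0,0,0,0,40,0,0,0,0,0,0,40])

```text
time_s: 10.7
eef_pos: [0.4401, -0.0056, 0.0392]
tcp_rot: [0.707, -0.014, 0.014, -0.707]
ft_force: [-0.2, 0.6, -0.1]
gripper_width: 0.0431
```

```bash
cat > rel.py <<'E'
from h import *
P=[];A=[];C=[]
for n in("scene","top","scene","scene","scene","scene"):
    C.append((n,cam(n)));s=robot.get_state();M=R.from_quat(s["tcp_rot"]).as_matrix();P.append(s["eef_pos"]);A.append([np.degrees(np.arctan2(M[1,2],M[0,2])),*M[:2,1]])
p=np.mean(P,0);a=np.mean(A,0);print("pos",p.round(4),"sd",np.std(P,0).round(4),"az,tilt",a.round(3),"w",s["gripper_width"],"F",s["ft_force"].round(1))
def rows(m,W,lo,hi,st):
    o=[]
    for y in np.arange(lo,hi,st):
        q=W[m&(W[...,1]>y)&(W[...,1]<=y+st)]
        if len(q)>5:o.append([round(1000*(y+st/2)),(q[:,0].min()*500+q[:,0].max()*500).round(1),((q[:,0].max()-q[:,0].min())*1000).round(1),(np.median(q[:,2])*1000).round(1)])
    return o
for n,c in C[:2]:
    W=cloud(c);L=c["image"].astype(int);hi=(L[...,2]-L[...,0]>25)
    x,y,z=W[...,0],W[...,1],W[...,2]
    near=(x>.37)&(x<.50)
    print(n,"handle",rows(near&hi&(z>.035)&(z<.06)&(abs(x-.433)<.03),W,-.21,-.08,.015))
    print(n,"bed",rows(near&~hi&(z>.024)&(z<.034),W,-.2,-.1,.02))
    h=W[near&hi&(z>.035)&(z<.06)&(y<-.1)&(abs(x-.433)<.03)]
    if len(h):print("tip y",np.percentile(h[:,1],[0,1,3]).round(4))
cv2.imwrite("pics/sc%d.png"%int(s["time_s"]*100),cv2.resize(C[0][1]["image"][100:260,60:273],(800,600),interpolation=cv2.INTER_CUBIC))
E
python3 rel.py; ls pics
```

```text
pos [ 0.4409 -0.006   0.0399] sd [0.0001 0.0002 0.0001] az,tilt [ 8.7698e+01  1.0000e-03 -0.0000e+00] w 0.04298845007405844 F [-0.8 -0.1 -1.4]
scene handle [[-173, np.float64(435.1), np.float64(16.9), np.float64(46.0)], [-158, np.float64(432.9), np.float64(27.5), np.float64(45.8)], [-143, np.float64(434.2), np.float64(26.6), np.float64(46.0)], [-128, np.float64(435.5), np.float64(25.1), np.float64(46.1)], [-113, np.float64(435.6), np.float64(27.5), np.float64(46.0)], [-98, np.float64(436.9), np.float64(25.9), np.float64(46.5)], [-83, np.float64(437.0), np.float64(47.8), np.float64(45.9)]]
scene bed [[-190, np.float64(434.7), np.float64(95.9), np.float64(29.7)], [-170, np.float64(436.3), np.float64(92.5), np.float64(29.8)], [-150, np.float64(436.6), np.float64(95.3), np.float64(29.7)], [-130, np.float64(438.2), np.float64(93.6), np.float64(29.9)], [-110, np.float64(438.6), np.float64(94.7), np.float64(29.6)]]
tip y [-0.3834 -0.1706 -0.1667]
top handle [[-173, np.float64(431.6), np.float64(17.4), np.float64(47.3)], [-158, np.float64(430.9), np.float64(22.7), np.float64(48.2)], [-143, np.float64(430.9), np.float64(22.6), np.float64(48.6)]]
top bed [[-190, np.float64(431.0), np.float64(97.8), np.float64(31.0)], [-170, np.float64(431.0), np.float64(93.9), np.float64(31.0)], [-150, np.float64(432.2), np.float64(96.0), np.float64(31.0)]]
tip y [-0.1708 -0.1706 -0.1692]
c1.png
s1.png
sc1100.png
scene0.png
top0.png
w1.png
w2.png
w3.png
w4.png
w4c.png
w5.png
w6.png
wrist0.png
```

Relative to the bed, the handle sits about 1.5-2.5 mm low in x with a small yaw error, and it clears the bed by about 4.5 mm. I'll correct this and feed 60 mm in.

>>> carry_out(motion=[0,-0.6,0,0.5,3,0,40,0,0,0,0,0,-8,40,0,0,0,0,0,-8,40,0,0,0,0,0,-8,40,0,0,0,0,0,-8,40,0,0,0,0,0,-8,40,0,0,0,0,0,-8,40,0,0,0,0,0,-8,40,0,0,0,0,0,-4,40,0,0,0,0,0,0,40])

```text
time_s: 11.83
eef_pos: [0.4391, -0.0672, 0.0363]
tcp_rot: [0.707, -0.011, 0.011, -0.707]
ft_force: [-0.0, -0.1, -1.0]
gripper_width: 0.0431
```

```bash
python3 rel.py; ls pics/sc1*
```

```text
pos [ 0.4391 -0.0662  0.0363] sd [0.     0.0003 0.    ] az,tilt [88.263 -0.     0.   ] w 0.04339636952603142 F [-0.3 -0.3 -2.2]
scene handle [[-202, np.float64(429.1), np.float64(35.3), np.float64(43.1)], [-188, np.float64(435.7), np.float64(25.7), np.float64(43.5)], [-173, np.float64(436.5), np.float64(25.5), np.float64(43.2)], [-158, np.float64(436.4), np.float64(27.2), np.float64(43.6)], [-143, np.float64(438.2), np.float64(45.2), np.float64(43.7)], [-128, np.float64(437.9), np.float64(45.7), np.float64(43.7)], [-113, np.float64(438.7), np.float64(45.9), np.float64(43.6)], [-98, np.float64(439.2), np.float64(46.4), np.float64(44.0)], [-83, np.float64(442.6), np.float64(40.5), np.float64(43.7)]]
scene bed [[-190, np.float64(433.7), np.float64(95.2), np.float64(29.9)], [-170, np.float64(435.7), np.float64(93.1), np.float64(29.8)], [-150, np.float64(436.3), np.float64(93.9), np.float64(29.8)], [-130, np.float64(436.9), np.float64(95.0), np.float64(29.8)], [-110, np.float64(438.4), np.float64(95.1), np.float64(29.6)]]
tip y [-0.3825 -0.2307 -0.2265]
top handle []
top bed []
pics/sc1100.png
pics/sc1213.png
```

View pics/sc1213.png

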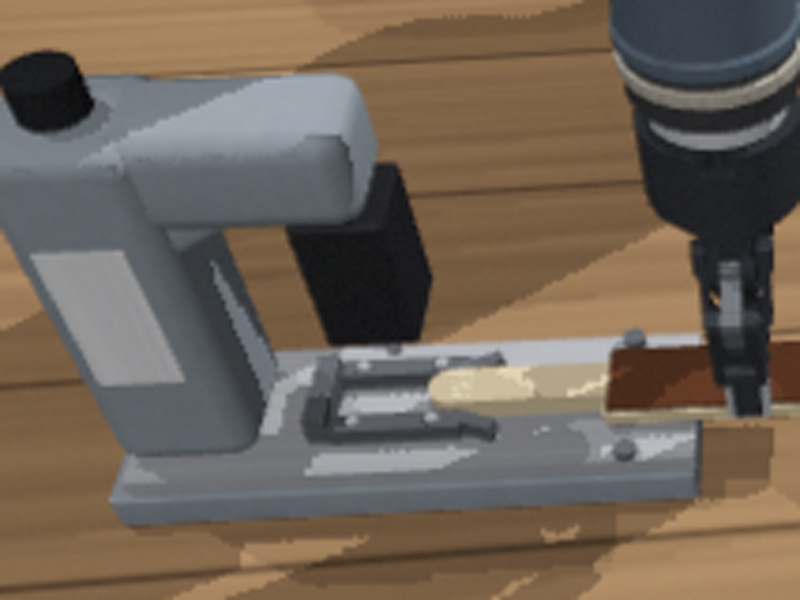

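The handle's round end (430,388) is inside the guides and level. Two bolt heads on the bed are close to where the fingers will end up, so I'll check them first.

Run:
```python
from h import *
import pickle
c=pickle.load(open("w4.pkl","rb"));W=cloud(c)
for u0,u1 in((280,300),(368,388)):
    w=W[235:256,u0:u1].reshape(-1,3);d=c["image"][235:256,u0:u1].reshape(-1,3).mean(1)
    q=w[d<140];q=q[q[:,2]>.026];print(len(q),q.min(0).round(4),q.max(0).round(4),np.median(q,0).round(4))
```

```text
121 [ 0.389  -0.1335  0.0284] [ 0.4002 -0.1228  0.0355] [ 0.3946 -0.1278  0.0336]
131 [ 0.4704 -0.1372  0.0286] [ 0.4818 -0.1262  0.0352] [ 0.4761 -0.1312  0.0335]
```

>>> carry_out(motion=[0,0.3,0,-0.5,0,-5,40,0,0,0,0,0,-6,40,0,0,0,0,0,-6,40,0,0,0,0,0,-6,40,0,0,0,0,0,-6,40,0,0,0,0,0,0,40,0,0,0,0,0,0,40])

```text
time_s: 12.72
eef_pos: [0.4375, -0.0957, 0.0363]
tcp_rot: [-0.707, 0.013, -0.013, 0.707]
ft_force: [-0.4, -0.4, -1.3]
gripper_width: 0.0433
```

```bash
python3 rel.py
```

```text
pos [ 0.4376 -0.0952  0.0363] sd [0.     0.0001 0.    ] az,tilt [87.965 -0.     0.   ] w 0.04332735427024106 F [ 0.3  0.1 -0.9]
scene handle [[-202, np.float64(433.7), np.float64(25.1), np.float64(43.5)], [-188, np.float64(434.2), np.float64(26.7), np.float64(43.0)], [-173, np.float64(436.8), np.float64(42.9), np.float64(43.7)], [-158, np.float64(435.4), np.float64(48.2), np.float64(43.7)], [-143, np.float64(436.2), np.float64(48.1), np.float64(43.8)], [-128, np.float64(437.8), np.float64(46.0), np.float64(43.8)], [-113, np.float64(449.3), np.float64(22.6), np.float64(43.2)], [-83, np.float64(437.2), np.float64(51.6), np.float64(44.2)]]
scene bed [[-190, np.float64(434.5), np.float64(95.2), np.float64(29.7)], [-170, np.float64(435.2), np.float64(93.9), np.float64(29.7)], [-150, np.float64(436.1), np.float64(93.5), np.float64(29.6)], [-130, np.float64(438.2), np.float64(93.2), np.float64(29.9)], [-110, np.float64(470.5), np.float64(29.3), np.float64(29.5)]]
tip y [-0.3824 -0.2581 -0.254 ]
top handle []
top bed []
```

>>> carry_out(motion=[0,0.2,0,0,0,-5,40,0,0,0,0,0,-5,40,0,0,0,0,0,-4,40,0,0,0,0,0,-2,40,0,0,0,0,0,0,40,0,0,0,0,0,0,40])

```text
time_s: 13.52
eef_pos: [0.4369, -0.1115, 0.0363]
tcp_rot: [0.707, -0.014, 0.014, -0.707]
ft_force: [-0.3, 0.7, -0.6]
gripper_width: 0.0429
```

>>> carry_out(motion=[0,0,0,0,0.6,-1.5,40,0,0,0,0,0.6,-1,40,0,0,0,0,0,0,40,0,0,0,0,0,0,40])

```text
time_s: 13.85
eef_pos: [0.4368, -0.1137, 0.0351]
tcp_rot: [0.707, -0.014, 0.014, -0.707]
ft_force: [-0.1, -0.8, -1.2]
gripper_width: 0.0433
```

>>> carry_out(motion=[0,0,0,0,0,-1,40,0,0,0,0,0,0,40,0,0,0,0,0,0,40])

```text
time_s: 14.1
eef_pos: [0.4368, -0.1147, 0.0351]
tcp_rot: [0.707, -0.014, 0.014, -0.707]
ft_force: [-0.3, -0.1, -1.1]
gripper_width: 0.0432
```

>>> carry_out(motion=[0,0,0,0,0,-1,40,0,0,0,0,0,0,40,0,0,0,0,0,0,40])

```text
time_s: 14.35
eef_pos: [0.4368, -0.1156, 0.0351]
tcp_rot: [-0.707, 0.014, -0.014, 0.707]
ft_force: [0.5, 1.9, -1.4]
gripper_width: 0.0432
```

>>> carry_out(motion=[0,0,0,0,0,-1,40,0,0,0,0,0,0,40,0,0,0,0,0,0,40])

```text
time_s: 14.6
eef_pos: [0.4367, -0.1157, 0.035]
tcp_rot: [-0.706, 0.014, -0.013, 0.708]
ft_force: [-0.3, 6.6, -1.3]
gripper_width: 0.0433
```

Contact is confirmed: 6.6 N, and motion stopped at y -0.1157, just where the stop was expected. I'll ease off, lower and release with a small opening.

>>> carry_out(motion=[0,0,0,0,0.6,0.6,40,0,0,0,0,0,0,40,0,0,0,0,0,0,52,0,0,0,0,0,0,54,0,0,0,0,0,0,54,0,0,0,0,0,0,54,0,0,0,0,0,0,54])

```text
time_s: 15.18
eef_pos: [0.4369, -0.1164, 0.0346]
tcp_rot: [0.707, -0.014, 0.014, -0.707]
ft_force: [1.1, 0.0, -0.1]
gripper_width: 0.0542
```

```bash
python3 rel.py; ls pics/sc*
```

```text
pos [ 0.4368 -0.1162  0.0346] sd [0.     0.0001 0.    ] az,tilt [87.763  0.    -0.   ] w 0.053871289373896 F [-1.  -0.5 -0.3]
scene handle [[-202, np.float64(430.4), np.float64(31.2), np.float64(41.4)], [-188, np.float64(435.5), np.float64(46.9), np.float64(41.4)], [-173, np.float64(436.1), np.float64(46.2), np.float64(41.6)], [-158, np.float64(436.2), np.float64(47.0), np.float64(41.7)], [-143, np.float64(437.3), np.float64(44.9), np.float64(41.7)], [-128, np.float64(456.2), np.float64(9.0), np.float64(38.9)], [-113, np.float64(437.6), np.float64(46.3), np.float64(41.8)], [-98, np.float64(438.5), np.float64(48.4), np.float64(41.5)], [-83, np.float64(439.4), np.float64(46.6), np.float64(41.5)]]
scene bed [[-190, np.float64(434.6), np.float64(94.1), np.float64(29.9)], [-170, np.float64(435.8), np.float64(93.4), np.float64(29.5)], [-150, np.float64(435.8), np.float64(95.3), np.float64(29.6)], [-130, np.float64(471.1), np.float64(26.3), np.float64(29.5)], [-110, np.float64(439.3), np.float64(93.5), np.float64(29.7)]]
tip y [-0.3823 -0.2782 -0.2736]
top handle [[-98, np.float64(434.8), np.float64(43.9), np.float64(43.3)], [-83, np.float64(435.8), np.float64(45.7), np.float64(42.7)]]
top bed [[-110, np.float64(435.2), np.float64(94.3), np.float64(30.5)]]
pics/sc1100.png
pics/sc1213.png
pics/sc1301.png
pics/sc1548.png
pics/scene0.png
```

>>> carry_out(motion=[0,0,0,0,-8,0,54,0,0,0,0,-25,0,54,0,0,0,0,-35,10,54,0,0,0,0,-40,25,54,0,0,0,0,-40,25,54,0,0,0,0,-20,25,54,0,0,0,0,0,0,54,0,0,0,0,0,0,54])

```text
time_s: 16.15
eef_pos: [0.4406, -0.0362, 0.1948]
tcp_rot: [0.707, -0.012, 0.014, -0.707]
ft_force: [-0.4, -0.4, 0.1]
gripper_width: 0.0536
```

Run:
```python
from h import *
import pickle
to(None)
c=cam("wrist");pickle.dump(c,open("w7.pkl","wb"));s=cam("scene")
a=cv2.resize(c["image"],(400,300));
b=cv2.resize(s["image"][120:250,70:270],(800,520),interpolation=cv2.INTER_CUBIC)[:300*520//300]
cv2.imwrite("pics/m7.png",np.vstack([cv2.resize(c["image"][150:480,200:460],(394,500)),np.zeros((0,394,3),np.uint8)]) if 0 else np.hstack([cv2.resize(c["image"][130:480,190:450],(371,500)),cv2.resize(b,(429,500))]))
W=cloud(c)
m=(W[...,2]>.036)&(W[...,2]<.048)&(W[...,1]>-.205)&(W[...,1]<-.03)&(abs(W[...,0]-.435)<.03)
n,l,st,_=cv2.connectedComponentsWithStats(m.astype(np.uint8));m=l==1+st[1:,4].argmax();p=W[m]
r=cv2.minAreaRect((p[:,:2]*1000).astype(np.float32));print(r,np.median(p[:,2]),"rear y",np.percentile(p[:,1],[99,99.8,100]))
for y in np.arange(-.2,-.06,.02):
    q=p[abs(p[:,1]-y)<.004]; 
    if len(q):print(y.round(3),(q[:,0].min()*500+q[:,0].max()*500).round(1),((q[:,0].max()-q[:,0].min())*1e3).round(1),np.median(q[:,2]).round(4))
```

```text
pos [ 0.4406 -0.0362  0.1948] az 87.9 tilt y [ 0.003 -0.    -1.   ] w 0.0536 F [-0.4 -0.4  0.1] t 16.15
((434.6166076660156, -137.73468017578125), (135.06478881835938, 45.97900390625), 87.26382446289062) 0.040760957080447247 rear y [-0.07137528 -0.07033717 -0.06957865]
-0.2 431.9 23.4 0.0407
-0.18 432.7 46.2 0.0408
-0.16 433.4 45.5 0.0408
-0.14 434.6 45.6 0.0407
-0.12 435.7 45.6 0.0408
-0.1 436.1 45.3 0.0408
-0.08 437.2 45.5 0.0408
```

View pics/m7.png

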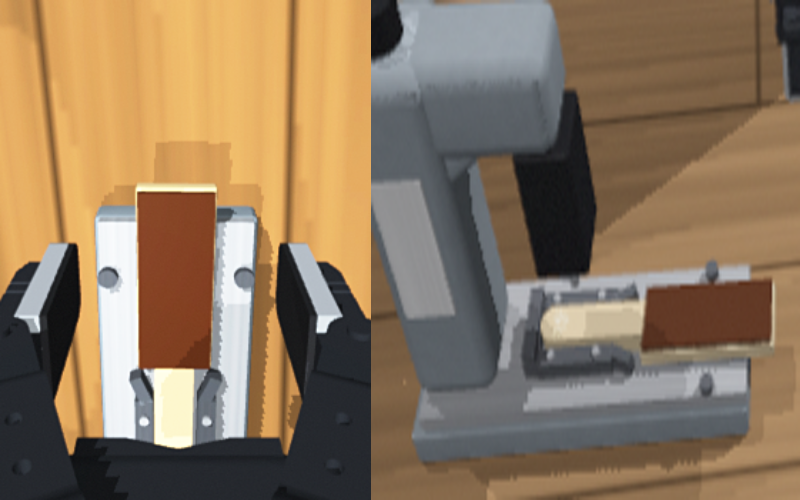

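The strop is home: its rear end at y -0.0702 puts the tip at -0.280, it lies flat on the bed (top 12 mm above it), is centred, and the hand is clear. Now I'll look over the controller with the fingers shut.

>>> carry_out(motion=[0,0,0,29,0,0,0,0,0,0,29,0,0,0,0,0,0,29,0,0,0,0,0,0,29,0,0,0,0,0,0,29,0,0,0,0,0,0,29,0,0,0,0,0,0,29,0,0,0,0,0,0,29,0,0,0,0,0,0,0,0,0,0,0,0,0,0,0,0,0])

```text
time_s: 17.08
eef_pos: [0.6718, -0.0473, 0.1901]
tcp_rot: [0.707, -0.016, 0.013, -0.707]
ft_force: [-0.6, 0.0, -0.8]
gripper_width: 0.0001
```

Run:
```python
from h import *
import pickle
c=cam("wrist");to(None);c=cam("wrist");pickle.dump(c,open("w8.pkl","wb"));cv2.imwrite("pics/w8.png",c["image"])
W=cloud(c);m=(W[...,2]>.0545)&(W[...,2]<.066)&(W[...,0]<.74)
n,l,st,ce=cv2.connectedComponentsWithStats(m.astype(np.uint8))
for i in range(1,n):
    if st[i,4]>150:
        q=W[l==i];r=cv2.minAreaRect((q[:,:2]*1000).astype(np.float32));print(ce[i].round(1),st[i,4],np.round(r[0],1),np.round(r[1],1),round(r[2],1),np.median(q[:,2]).round(4))
```

```text
pos [ 0.6709 -0.0471  0.1908] az 87.7 tilt y [-0.004  0.    -1.   ] w 0.0001 F [-1.3  0.2  0.4] t 17.1333
[375.1 163.5] 856 [712.5  -3.4] [19.8 19.8] 88.0 0.0577
[321. 165.] 832 [675.4  -2.9] [20.  19.4] 88.6 0.0577
[267.5 166.3] 854 [638.6  -2.6] [20.1 20.1] 87.4 0.0577
[374.  214.5] 783 [712.1 -39.3] [20.1 20.3] 89.5 0.0575
[270.5 217. ] 754 [638.2 -38.4] [20.4 20.1] 89.8 0.0576
[322.5 215.7] 762 [675.  -38.7] [19.7 19.9] 88.7 0.0576
[373.1 261.7] 687 [711.8 -75. ] [19.5 20.1] 88.9 0.0575
[273.4 264.2] 681 [637.7 -74.2] [20.  20.3] 1.0 0.0577
[323.1 262.8] 676 [674.4 -74.8] [20.4 19.3] 88.6 0.0576
[273.8 313.8] 530 [ 639.4 -118. ] [27.  23.5] 0.6 0.0576
```

View pics/w8.png

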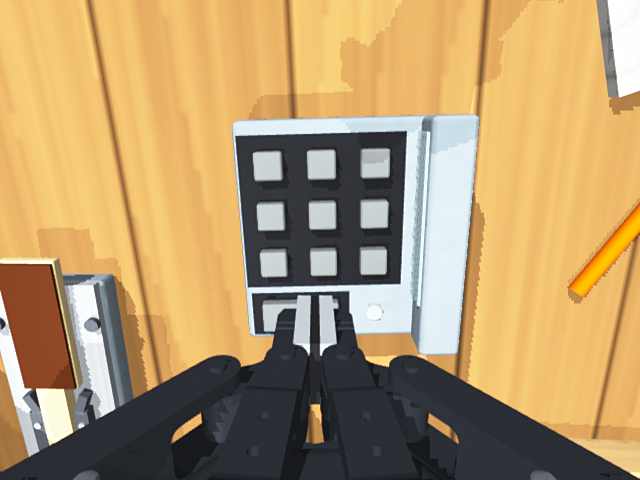

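All nine keys and START are seen clearly: key 2 at (712,-39) mm, key 7 at (639,-3), key 6 at (674,-75), START at about (656,-118). Moving above key 2.

>>> carry_out(motion=[0,0,0,10.2,25,2.4,0,0,0,0,10.2,25,2.4,0,0,0,0,10.2,25,2.4,0,0,0,0,10.2,25,2.4,0,0,0,0,0,20,0,0,0,0,0,0,0,0,0,0,0,0,0,0,0,0])

```text
time_s: 17.77
eef_pos: [0.7111, -0.0383, 0.0727]
tcp_rot: [0.707, -0.015, 0.013, -0.707]
ft_force: [0.0, 0.9, -0.2]
gripper_width: -0.0
```

```bash
python3 -c "
from h import *
cam('top');to([.7121,-.0393,.055],87.7)"
```

```text
pos [ 0.7122 -0.0384  0.0743] az 87.75 tilt y [-0. -0. -1.] w 0.0001 F [-0.3  0.1  0.3] t 17.8167
shift [-0.1 19.3 -0.9] turn y 0.05
```

>>> carry_out(motion=[0,0,0,0,11,-1,0,0,0,0,0,5,0,0,0,0,0,0,3,0,0,0,0,0,0,2,0,0,0,0,0,0,0,0,0,0,0,0,0,0,0,0])

```text
time_s: 18.32
eef_pos: [0.7133, -0.0394, 0.0549]
tcp_rot: [0.707, -0.013, 0.015, -0.707]
ft_force: [-4.9, -1.3, 16.3]
gripper_width: -0.0
```

Key 2 went down fully (16 N at z 54.9 mm). Lifting and crossing to key 7.

>>> carry_out(motion=[0,0,0,0,-10,0,0,0,0,0,0,-13,0,0,0,0,0,-25,0,11.2,0,0,0,0,-25,0,11.2,0,0,0,0,-25,0,11.3,0,0,0,0,0,0,0,0,0,0,0,0,0,0,0])

```text
time_s: 18.9
eef_pos: [0.6383, -0.0019, 0.076]
tcp_rot: [0.707, -0.013, 0.013, -0.707]
ft_force: [0.4, -0.2, 0.8]
gripper_width: 0.0001
```

```bash
python3 -c "
from h import *
cam('top');to([.6386,-.0026,.055],87.7)"
```

```text
pos [ 0.6395 -0.0022  0.076 ] az 87.8 tilt y [ 0.001 -0.    -1.   ] w 0.0005 F [0.4 0.  0.3] t 18.95
shift [-0.9 21.  -0.4] turn y 0.1
```

>>> carry_out(motion=[0,0,0,-0.9,12,0,0,0,0,0,0,5,0,0,0,0,0,0,3,0,0,0,0,0,0,2.5,0,0,0,0,0,0,0,0,0,0,0,0,0,0,0,0])

```text
time_s: 19.45
eef_pos: [0.6393, -0.0028, 0.0549]
tcp_rot: [0.707, -0.013, 0.015, -0.707]
ft_force: [-5.6, -0.7, 18.4]
gripper_width: 0.0
```

>>> carry_out(motion=[0,0,0,0,-10,0,0,0,0,0,0,-13,0,0,0,0,0,13,0,-23.6,0,0,0,0,13,0,-23.6,0,0,0,0,12.5,0,-23.6,0,0,0,0,0,0,0,0,0,0,0,0,0,0,0])

```text
time_s: 20.03
eef_pos: [0.6745, -0.0762, 0.0752]
tcp_rot: [0.707, -0.015, 0.014, -0.707]
ft_force: [-0.7, -0.9, 0.1]
gripper_width: -0.0001
```

```bash
python3 -c "
from h import *
cam('top');to([.6744,-.0748,.055],87.7)"
```

```text
pos [ 0.6739 -0.0751  0.0752] az 87.7 tilt y [-0.001  0.    -1.   ] w -0.0002 F [-0.9  0.1 -1. ] t 20.0833
shift [ 0.5 20.2  0.4] turn y -0.0
```

>>> carry_out(motion=[0,0,0,0.5,12,0,0,0,0,0,0,5,0,0,0,0,0,0,3,0,0,0,0,0,0,2,0,0,0,0,0,0,0,0,0,0,0,0,0,0,0,0])

```text
time_s: 20.58
eef_pos: [0.6741, -0.0738, 0.055]
tcp_rot: [0.707, -0.013, 0.014, -0.707]
ft_force: [-5.4, -0.1, 12.3]
gripper_width: 0.0001
```

>>> carry_out(motion=[0,0,0,0,-10,0,0,0,0,0,0,-13,0,0,0,0,0,-8.5,0,-22.2,0,0,0,0,-8.4,0,-22.2,0,0,0,0,0,0,0,0,0,0,0,0,0,0,0])

```text
time_s: 21.08
eef_pos: [0.6553, -0.1188, 0.0767]
tcp_rot: [-0.707, 0.014, -0.014, 0.707]
ft_force: [-0.6, -0.8, 0.5]
gripper_width: 0.0002
```

```bash
python3 -c "
from h import *
cam('top');to([.6557,-.1185,.055],87.7)"
```

```text
pos [ 0.6556 -0.1181  0.0766] az 87.75 tilt y [-0.  0. -1.] w 0.0002 F [-0.4  1.   0.5] t 21.1333
shift [ 0.1 21.6 -0.4] turn y 0.05
```

>>> carry_out(motion=[0,0,0,0,12,0,0,0,0,0,0,6,0,0,0,0,0,0,3,0,0,0,0,0,0,2.5,0,0,0,0,0,0,0,0,0,0,0,0,0,0,0,0])

```text
time_s: 21.63
eef_pos: [0.656, -0.1174, 0.055]
tcp_rot: [-0.707, 0.013, -0.014, 0.707]
ft_force: [-5.1, 1.8, 15.0]
gripper_width: -0.0001
```

>>> carry_out(motion=[0,0,0,0,-10,0,0,0,0,0,0,-25,0,0,0,0,0,0,-35,0,0,0,0,0,0,-35,10,0,0,0,0,0,0,30,0,0,0,0,0,0,30,0,0,0,0,0,0,0,0,0,0,0,0,0,0,0])

```text
time_s: 22.3
eef_pos: [0.6586, -0.0465, 0.1583]
tcp_rot: [0.707, -0.013, 0.013, -0.707]
ft_force: [-0.4, -0.7, 0.1]
gripper_width: -0.0002
```

Run:
```python
from h import *
to(None)
s=cam("scene");t=cam("top")
a=cv2.resize(s["image"][120:380,70:330],(500,500));b=cv2.resize(t["image"][260:360,380:480],(300,300),interpolation=cv2.INTER_CUBIC)
cv2.imwrite("pics/f.png",np.hstack([a,np.vstack([b,np.zeros((200,300,3),np.uint8)])]))
c=cam("wrist");W=cloud(c);m=(W[...,2]>.0545)&(W[...,2]<.066)&(W[...,0]<.74)
n,l,st,ce=cv2.connectedComponentsWithStats(m.astype(np.uint8))
print([(ce[i].round().tolist(),np.median(W[l==i][:,2]).round(4)) for i in range(1,n) if st[i,4]>200])
W=cloud(s);q=W[(W[...,2]>.037)&(W[...,2]<.05)&(abs(W[...,0]-.437)<.024)&(W[...,1]>-.2)&(W[...,1]<-.03)];print("strop top",np.median(q[:,2]),"rear",np.percentile(q[:,1],99.5))
```

```text
pos [ 0.6586 -0.0465  0.1583] az 87.94 tilt y [-0. -0. -1.] w -0.0002 F [-0.4 -0.7  0.1] t 22.3
[([403.0, 167.0], np.float64(0.0576)), ([342.0, 169.0], np.float64(0.0576)), ([281.0, 170.0], np.float64(0.0577)), ([400.0, 224.0], np.float64(0.0576)), ([284.0, 227.0], np.float64(0.0577)), ([342.0, 226.0], np.float64(0.0577)), ([342.0, 278.0], np.float64(0.0576)), ([398.0, 277.0], np.float64(0.0576)), ([286.0, 279.0], np.float64(0.0576))]
strop top 0.04169461939574581 rear -0.08800287714507891
```

The rear-end reading of -0.088 differs from the earlier -0.070. It may be the arm hiding part of the blade, so I'll check with other numbers before handing in.

Run:
```python
from h import *
for n in("scene","top","wrist"):
    c=cam(n);W=cloud(c);L=c["image"].astype(int)
    m=(W[...,2]>.036)&(W[...,2]<.05)&(abs(W[...,0]-.436)<.035)&(W[...,1]>-.30)&(W[...,1]<0)&(L[...,2]-L[...,0]>25)
    for y in np.arange(-.20,-.04,.01):
        q=W[m&(abs(W[...,1]-y)<.005)]
        if len(q)>4: print(n,y.round(3),len(q),(q[:,0].min()*500+q[:,0].max()*500).round(1),((q[:,0].max()-q[:,0].min())*1e3).round(1),(np.median(q[:,2])*1e3).round(1))
    if m.sum()>20:print(n,"y range",np.percentile(W[m][:,1],[.5,99.5,100]).round(4))
```

```text
scene -0.2 54 430.1 31.2 41.5
scene -0.19 74 435.9 43.2 41.8
scene -0.18 90 435.4 43.4 41.6
scene -0.17 93 435.7 45.2 41.5
scene -0.16 97 435.4 46.2 41.6
scene -0.15 92 436.4 46.4 42.0
scene -0.14 91 437.2 46.3 41.7
scene -0.13 87 437.8 45.8 41.3
scene -0.12 99 437.4 46.7 41.4
scene -0.11 84 440.9 41.6 41.7
scene -0.1 59 445.8 32.5 41.6
scene -0.09 20 451.0 21.5 41.6
scene y range [-0.2781 -0.0918 -0.0915]
wrist -0.2 273 430.4 29.0 40.7
wrist -0.19 346 433.2 45.6 40.7
wrist -0.18 651 433.2 46.9 40.8
wrist -0.17 670 433.9 46.1 40.8
wrist -0.16 690 434.1 47.0 40.8
wrist -0.15 695 435.7 46.3 40.8
wrist -0.14 680 436.9 44.0 40.8
wrist -0.13 654 438.3 40.8 40.8
wrist -0.12 647 439.7 38.7 40.8
wrist -0.11 618 441.9 36.1 40.8
wrist -0.1 608 443.4 33.7 40.8
wrist -0.09 572 444.9 31.8 40.8
wrist -0.08 563 446.5 29.0 40.8
wrist -0.07 206 447.6 29.3 39.6
wrist y range [-0.2199 -0.0728 -0.0704]
```

The wrist view gives the rear end at -0.0704, unchanged. The scene view gives the tip at -0.2781 (it was -0.2782 on release), so the arm was hiding the blade's rear end. All the numbers agree, and I'm handing in.

```bash
python3 -c "
from h import *
order.close_job();print(robot.get_state()['time_s'])"
```

```text
the job is handed in; nothing more can be done
the job is handed in; nothing more can be done
```

The strop went from the rack to the bench and into the marking machine, then I keyed in 2-7-6 and START. The job is handed in at about 22 s of the 72 s; no verdict was reported.

- **Strop:** I drew it out by the handle, laid it flat leather up and let go. I then took it by the blade and slid the handle between the guides until it met the stop (6.6 N), and released it.
- **Keys:** I pressed 2, 7, 6 and START one at a time. Each stopped at about 55 mm height with 12–18 N, which is fully down.
- **Last checks:**
  - The strop lies flat with its top 12 mm above the bed, and it is centred in the guides.
  - Its rear end at y −0.0704 puts the handle's end at about −0.280, where I measured the stop.
  - All nine number keys are back up, and the hand is clear. START was out of view in that last key check.
- **Disagreements:**
  - One late scene reading put the strop's rear end at −0.088. That was the arm hiding the blade; the wrist view and the unchanged tip reading showed it had not moved.
  - The top and scene cameras differed by up to about 3 mm in x on the rack, handle and bed, so I aligned by the wrist camera and by readings relative to the bed.
- **Not checked:**
  - The final overview picture could not be viewed because of the 12-picture limit, so the last check was by numbers only.
  - I did not re-measure the burnisher, creaser or dye bottle at the end. The pictures taken on the way showed no sign they had moved.

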